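Turn the inspection turntable to the camera

ROBOT

A 6-joint arm with a two-finger parallel gripper is mounted at the origin on the work surface. World frame = base frame: x ahead of the robot, y to its left, z up, the work surface at z = 0. Lengths are in m, angles in rad, forces in N, time in s.
With the tool pointing down it reaches from about 0.225 to 0.875 m from the base axis. Payload 3.4 kg.
Tool frame: the origin (TCP) lies at the very end of the fingers, on their centre line; the grasp point (between the pads) lies 19 mm behind it; z points along the fingers, y is the direction in which the jaws open and shut (so a half turn about z gives the same grasp; the last joint's range is limited). The gripper opens to 85 mm and grips with 20 to 120 N. Pads are 22 mm wide; open, the fingers measure 114 mm over their backs; the gripper's body (76 mm by 85 mm) begins 54 mm behind the grasp point. The pads swing forward as they close: fully open they stand 13 mm farther back than shut.
Start: joints at [-1.339, 0.276, 1.505, -0, 1.361, -0.121], TCP at [0.199, -0.54, 0.231] pointing down, gripper open.
Joint ranges: [-2.89, 2.89], [-0.75, 2.08], [0.22, 2.7], [-1.18, 4.32], [0.11, 2.71], [-2.7, 2.7]. Speed limits (rad/s): [2.57, 2.57, 3.14, 3.14, 3.14, 3.14].

INTERFACE

Orientations are given as a unit quaternion [w, x, y, z].
In Python, from rig import manip gives the robot as it stands. The module is installed in compiled form; this text tells all that it offers.
- The arm moves only by the tool carry_out, never from a script. Its argument "moves" is one flat list of numbers, 5 for each row, row after row: the opening in per cent of the stroke, from 0 (shut) to 100 (fully open), then the shift along the world's x, y, z in cm, then the turn about the world's z in rad. A call has exactly 10 rows; each row shifts and turns the commanded pose from where the row before left it; what a row does not reach is not made up. A row lasts 1/10 s, in which the tool goes at most 50 mm and 8.59 degrees, less where a joint would pass 70% of its speed; a pose out of reach is approached as far as the arm can. A call is refused whole if a number of a shift passes 5 or a number of a turn 0.15, either way. A call with a gripper value outside its range is refused whole. The fingers move at their own pace and stop on an object; "squeeze" is the grip in N (left out, the last holds). Time passes only in rows, so rows that do not move let the fingers close, or fill a call up. It gives the time, the measured TCP pose, the force and the opening at its end, in the units of the state.
- manip.get_state(): the state, without advancing time (a new reading comes with each control period).
- manip.get_image(name): name is "scene" or "top"; returns the picture (480x640x3 uint8, red, green, blue); there is no depth.
- manip.camera_info(name): a dict with "fov_y" (degrees; the focal length in pixels is half the picture's height over the tangent of half this angle, whatever the lens; pixels are square), "cx", "cy" (the principal point, pixels), "dist" ([k1, k2, p1, p2, k3] as OpenCV has them; the pictures are not rectified), "rvec" (rotation vector, rad) and "tvec" (3), from world to camera coordinates, as OpenCV has them. Camera axes: x right, y down, z forward; pixel columns grow to the right and rows downward; lengths in m; the calibration is good to about 2 mm. A picture is of the moment at which its call begins. camera_info takes no time and is no camera call.
- manip.sign_off(): hands the job in, once; it reports no verdict.
The state is a dict: "clock": time; "qpos": joint angles; "qd": joint speeds; "effort": joint torques, N m; "position": TCP position; "ee_rot": TCP orientation; "contact_force": force on the tool from outside, world axes, zero at the start; "moment": the same for the moment, N m; "width": finger opening in m.
Only numpy, scipy, OpenCV 4.12 (cv2) and the standard library are available. Lean on these libraries where they do the work, as an engineer would, in place of code of your own. Each camera call takes 0.05 s, during which the arm holds its last target. There are 200 camera calls.

TASK

Push the pegs on the rim of the inspection turntable with the fingertips, gently, to turn it until the tall stepped shaft stands squarely in front of the camera's lens, and leave it at rest there. Lift nothing, do not touch the steel parts that ride on the turntable or the camera, keep all the parts standing in their places on the mat, and leave the tools and bottle on the bench alone.

Things in the scene. Friction and masses are not known exactly. Their poses are not given: they have to be found in the camera images.
- rotor: Turntable plate: aluminium disc 250 mm across, rim face 43 mm above the bench, black rubber mat 192 mm across in the middle (top at 45 mm). Six upright pegs stand on the rim. Turns about the vertical axis at its centre, more than a full turn either way; light drag (1 to 2 N on a peg moves it), stays where it is left without coasting. Origin: on the axis at bench height; +x points to one peg; z up.
- peg (a point): Middle of one of six equal dark steel pegs on the turntable's rim, half-way up (60 mm above the bench). Each is 12 mm thick, 35 mm tall, from the rim face at 43 mm to 78 mm above the bench. Their axes lie 115 mm from the turntable's axis, every 60 degrees; this one is on the +x axis of the rotor.
- lens (a point): Centre of the lens face of the inspection camera: a black box 44 mm wide with a dark round lens barrel, fixed to the bench just beyond the rim, looking level at the turntable's axis. The point is 70 mm above the bench, 165 mm from that axis; x points away from the axis (into the camera), y sideways, z up. The camera reaches 97 mm further out, top 92 mm above the bench.
- shaft_mid (a point): Centre of the stepped shaft, the tallest of the five loose steel parts that stand on the mat: a round foot 32 mm across and 14 mm high with a slender 17 mm pin above it, 55 mm tall in all. Half-way up. Like the other parts it stands about 70 mm from the turntable's axis (64 to 76) and rides with the mat.
- shaft: The same stepped shaft; origin at the centre of its underside.
- camera: The same inspection camera; origin at bench height on the turntable's axis, +x towards the camera.
- bushing_mid (a point): Loose steel bushing on the mat, a short tube 30 mm across and 24 mm tall; the point is at its centre, half-way up.
- block_mid (a point): Loose square steel block on the mat, 26 x 26 mm, 22 mm tall; the point is at its centre, half-way up.
- bar_mid (a point): Loose flat-sided steel bar on the mat, 36 x 16 mm, 20 mm tall; the point is at its centre, half-way up.
- collar_mid (a point): Loose flat steel collar on the mat, 34 mm across, 12 mm tall; the point is at its centre, half-way up.
- bushing: The same bushing; origin at the centre of its underside.
- block: The same block; origin at the centre of its underside.
- bar: The same bar; origin at the centre of its underside.
- collar: The same collar; origin at the centre of its underside.
- caliper_mid (a point): Caliper lying on the bench left of the turntable, 210 mm long, 15 mm high; the point is the middle of its beam. To be left alone.
- micrometer_mid (a point): Micrometer lying on the bench to the right, about 120 mm long, 16 mm high; the point is the centre of its bow. To be left alone.
- plug_gauge_mid (a point): Plug gauge lying on the bench to the right, 130 mm long, 17 mm high; the point is its centre. To be left alone.
- oil_mid (a point): White oil bottle standing on the bench to the left, 40 mm across, 90 mm tall; the point is its centre. To be left alone.

How it is judged:
By the outcome, as a careful person would: the job done as asked, in the order asked, and still so for the second after the job is handed in, with the robot touching nothing.
It also fails if it takes over 56 s, if anything falls off the work surface, if the arm or the gripper's body presses on something with over 40 N, if the wrist force passes 120 N, or if a joint passes its speed limit or range.

## Working session

There is one attempt and no reset: what is moved stays moved. The work goes in short steps, Python scripts to look and compute and a tool call to move; the robot and the scene stay as the last step left them, time stands still between calls to the robot, and variables do not carry over. Pictures are saved under pics/ and viewed, about 8 in all and at most 12, crops included, and the job is handed in when it is done.

Besides the shell and the picture viewer there is one more tool, called after ">>>" as a command line: name --argument value ..., lists and objects as JSON in quotes. carry_out: Moves the arm, as the interface text tells. Its arguments: {"type":"object","properties":{"moves":{"type":"array","items":{"type":"number"}},"squeeze":{"type":"number"}},"required":["moves"]}

```bash
mkdir -p pics
cat > h.py <<'E'
import numpy as np, cv2
from rig import manip
def cam(n):
    i=manip.camera_info(n); f=240/np.tan(np.radians(i["fov_y"])/2)
    K=np.array([[f,0,i["cx"]],[0,f,i["cy"]],[0,0,1.]]); R=cv2.Rodrigues(np.array(i["rvec"],float))[0]
    return K,np.array(i["dist"],float),R,np.array(i["tvec"],float).ravel()
def ray(n,px,z):
    K,d,R,t=cam(n); u=cv2.undistortPoints(np.array(px,float).reshape(-1,1,2),K,d).reshape(-1,2)
    r=np.c_[u,np.ones(len(u))]@R; c=-R.T@t
    return c+r*((z-c[2])/r[:,2])[:,None]
def proj(n,p):
    K,d,R,t=cam(n); return cv2.projectPoints(np.array(p,float).reshape(-1,1,3),cv2.Rodrigues(R)[0],t,K,d)[0].reshape(-1,2)
def snap(n,f):
    im=manip.get_image(n); cv2.imwrite("pics/"+f,im[:,:,::-1]); return im
E
python3 - <<'E'
from h import *
for n in("top","scene"):
    snap(n,n+"1.png"); K,d,R,t=cam(n); print(n,K[0,0],d,-R.T@t,R[2])
print(manip.get_state())
E
```

```text
top 449.9788738510918 [-0.05033998  0.          0.          0.          0.        ] [ 0.50920909 -0.00673092  1.22755418] [ 7.39943290e-02  7.74836324e-04 -9.97258361e-01]
scene 476.6242256761783 [-0.10051811  0.          0.          0.          0.        ] [ 0.93096024 -0.42438222  0.88265142] [-0.34135261  0.42119046 -0.84028388]
{'clock': 0.1, 'qpos': array([-1.33902609e+00,  2.76525813e-01,  1.50600971e+00,  1.24518281e-05,
        1.36070193e+00, -1.20978669e-01]), 'qd': array([-0.00041246, -0.00192167, -0.00191154, -0.00012209,  0.00081007,
        0.00019741]), 'effort': array([ 2.15711138e-03, -4.17696941e+01, -2.46404332e+01, -1.08411084e-04,
        5.81532033e-03,  1.12789607e-05]), 'position': array([ 0.19855159, -0.53912804,  0.23052834]), 'ee_rot': array([-8.21471944e-04,  9.84486201e-01,  1.75460093e-01, -3.94553926e-05]), 'contact_force': array([ 0.11761097,  0.99866285, -0.07533644]), 'moment': array([-0.03283838, -0.01432655,  0.00222607]), 'width': 0.0850890485649469}
```

View pics/top1.png

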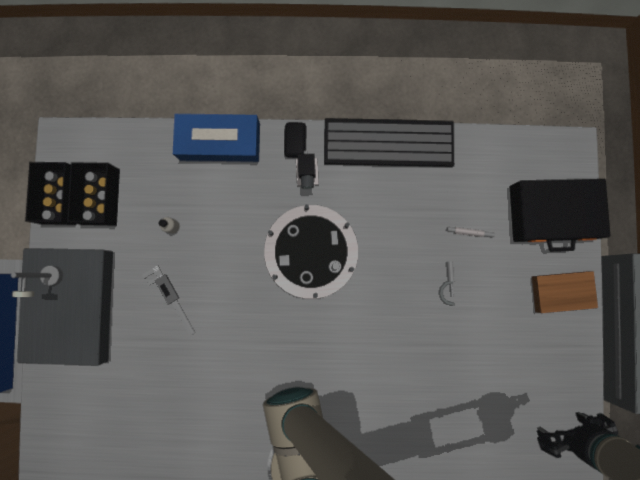

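View pics/scene1.png

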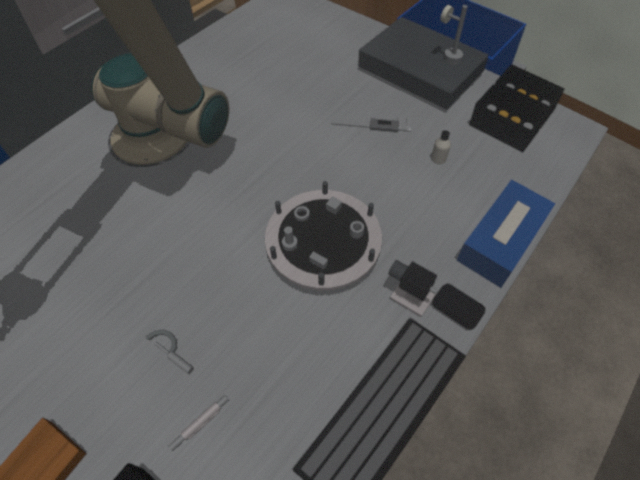

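The top view has the turntable at about (311,252), the lens at (307,188) and the shaft probably at (335,267). The scene view shows the shaft at (289,240). Next I'll measure the details.

Run:
```python
from h import *
im=cv2.imread("pics/top1.png"); g=cv2.cvtColor(im,6)
a=cv2.resize(im[140:310,250:370],None,fx=4.5,fy=3.5*4.5/3.5,interpolation=2)[:600*2]
a=cv2.resize(im[145:305,255:368],(400,566),interpolation=2)
s=cv2.imread("pics/scene1.png"); b=cv2.resize(s[170:310,255:450][:, :],(400,287),interpolation=2)
out=np.zeros((566,800,3),np.uint8); out[:,:400]=a; out[:287,400:]=b; cv2.imwrite("pics/z.png",out)
m=(g>150).astype(np.uint8); n,l,st,c=cv2.connectedComponentsWithStats(m[195:305,255:365])
k=1+np.argmax(st[1:,4]); cs,_=cv2.findContours((l==k).astype(np.uint8),0,1); h=cv2.convexHull(cs[0]).reshape(-1,2)+[255,195]
P=ray("top",h,.043)[:,:2]; A=np.c_[2*P,np.ones(len(P))]; x=np.linalg.lstsq(A,(P**2).sum(1),rcond=None)[0]
print("centre",x[:2],"r",np.sqrt(x[2]+x[:2]@x[:2]))
C=x[:2]
# dark blobs on rim: pegs seen near radius 115 at top height 78
mm=np.zeros_like(g); yy,xx=np.mgrid[195:305,255:365]; W=ray("top",np.c_[xx.ravel(),yy.ravel()],.06)[:,:2]-C
r=np.hypot(*W.T); sel=(r>.103)&(r<.126)&(g[yy,xx].ravel()<110)
mk=sel.reshape(yy.shape).astype(np.uint8); n,l,st,c=cv2.connectedComponentsWithStats(mk)
for i in range(1,n):
    if st[i,4]>5:
        p=ray("top",[c[i]+[255,195]],.062)[0,:2]-C; print(c[i]+[255,195],st[i,4],np.hypot(*p),np.degrees(np.arctan2(p[1],p[0])))
```

```text
centre [0.57706129 0.01111828] r 0.1219626798707476
[306.09090909 207.33333333] 33 0.11448239045438514 7.216983081759264
[346.23333333 225.26666667] 30 0.1139701530068007 -53.133236193497666
[270.03125 233.09375] 32 0.11565022937953566 67.5257233489979
[350.7826087  269.13043478] 23 0.11403145868624377 -113.54822289119745
[273.93548387 277.4516129 ] 31 0.11745584183264741 127.03062757399755
[281.85714286 289.28571429] 7 0.12420204518557333 144.25286115444416
[314.92 295.44] 25 0.11572267473965013 -173.53617764057748
```

View pics/z.png

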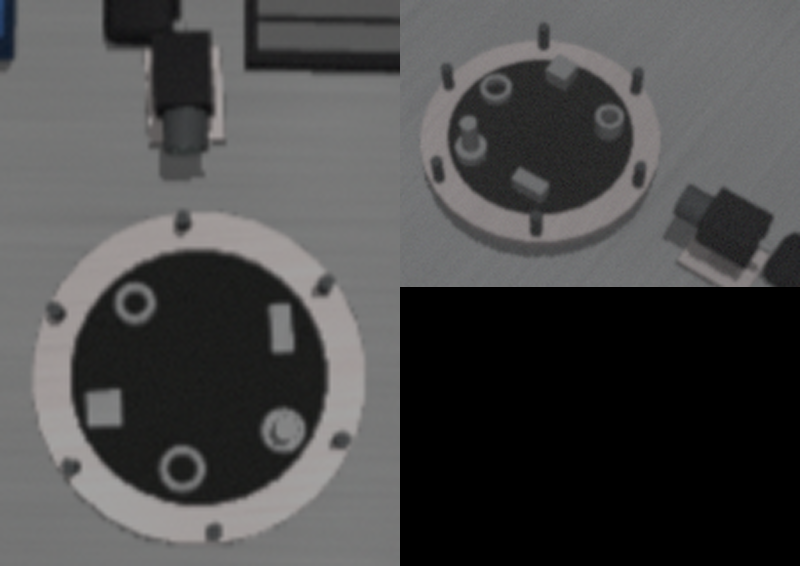

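The crop shows six pegs on the rim, the shaft foot at zoom (284,430), which is picture (335,267), and the camera with its lens face at zoom (186,152). Now the shaft and lens bearings.

```bash
cat > meas.py <<'E'
from h import *
import sys
C=np.array([.5771,.0111])
def b(p): d=p[:2]-C; return np.round([np.hypot(*d)*1000,np.degrees(np.arctan2(d[1],d[0]))],1)
def shaft(im):
    g=cv2.cvtColor(im,cv2.COLOR_RGB2GRAY); yy,xx=np.mgrid[195:305,255:365]
    W=ray("top",np.c_[xx.ravel(),yy.ravel()],.055)[:,:2]-C
    mk=((np.hypot(*W.T)<.093)&(g[yy,xx].ravel()>75)).reshape(yy.shape).astype(np.uint8)
    n,l,st,c=cv2.connectedComponentsWithStats(mk)
    for i in range(1,n):
        if st[i,4]>20:
            h=cv2.findContours((l==i).astype(np.uint8),0,1)[0][0]; e=np.array(cv2.minEnclosingCircle(h)[0])+[255,195]
            print("part",np.round(c[i]+[255,195],1),st[i,4],b(ray("top",[c[i]+[255,195]],.057)[0]),b(ray("top",[e],.057)[0]))
E
python3 - <<'E'
from meas import *
im=cv2.imread("pics/top1.png")[:,:,::-1].copy(); shaft(im)
g=cv2.cvtColor(im,cv2.COLOR_RGB2GRAY)
for y in range(156,190,3): print(y,g[y,292:322])
z=lambda x,y:[255+x*113/400,145+y*160/566]
print(b(ray("top",[z(182,70)],.092)[0]),b(ray("top",[z(186,150)],.075)[0]))
s=lambda x,y:[255+(x-400)*195/400,170+y*140/287]
print("scene lens",b(ray("scene",[s(688,206)],.07)[0]),"shaft foot",b(ray("scene",[s(470,143)],.055)[0]),"shaft top",b(ray("scene",[s(468,121)],.1)[0]))
E
```

```text
part [292.8 229.9] 67 [72.4 41.6] [72.2 42. ]
part [334.1 237.4] 82 [ 70.3 -58.9] [ 68.9 -58.3]
part [283.9 260.1] 102 [ 73.9 109.9] [ 73.6 109.9]
part [334.6 266.2] 122 [  73.6 -121.7] [  73.4 -121.9]
part [306.2 277.1] 83 [ 69.  171.1] [ 68.9 170.8]
156 [ 17  17  18  16  18  20  30  29  30  29  30  30  30  27  31  31  30  30
  29  30  30  35  67 113 117 117 117 117 117 118]
159 [101 101 100  98 124  95  44  30  29  28  31  31  30  31  28  30  32  29
  30  30  30  39  83 146 148 112 116 118 117 117]
162 [119 119 116 110 143 110  49  30  31  30  31  29  30  30  30  31  32  31
  32  31  31  36  77 146 146 112 117 118 117 117]
165 [117 117 117 117 118  92  42  30  31  32  30  30  32  29  30  33  32  31
  32  31  32  33  63 121 147 128 117 116 115 116]
168 [118 119 119 118 120  92  45  31  30  32  31  31  31  30  31  30  34  31
  31  32  31  33  62 119 150 146 122 119 119 119]
171 [115 115 115 114 108  90  46  33  31  31  31  30  32  32  31  33  31  33
  34  33  32  35  51  98 148 146 112 114 115 116]
174 [119 119 118 114  94  90  57  33  26  24  24  24  27  28  28  30  31  30
  26  26  22  24  40  89 149 149 109 114 116 116]
177 [118 118 118 114  95  98  81  38  25  36  48  52  58  59  63  66  64  62
  59  55  49  38  52  98 149 150 111 116 118 117]
180 [119 119 119 117 105 118  98  93  87  52  49  55  59  62  64  66  63  62
  60  57  54  66 105 149 155 150 121 119 120 119]
183 [117 117 118 116 109  98  95  94  90  58  49  54  60  62  64  66  64  62
  59  55  53  79 143 150 151 146 122 117 116 117]
186 [119 119 119 118 113  83  77  76  69  51  48  48  53  58  66  65  58  56
  58  50  44  62 102 107 107 108 109 118 120 119]
189 [116 117 117 117 116 117 117 112  81  74  72  70  69  70  69  69  70  71
  72  82 112 116 117 117 117 117 117 117 117 118]
[219.7   3.9] [164.2   4. ]
scene lens [173.7   2.3] shaft foot [  75.4 -125.4] shaft top [  75.4 -122.4]
```

>>> carry_out --moves '[35,1.32,2.68,0,-0.012,35,1.32,2.68,0,-0.012,35,1.32,2.68,0,-0.012,35,1.32,2.68,0,-0.012,35,1.32,2.68,0,-0.012,35,1.32,2.68,0,-0.012,35,1.32,2.68,0,-0.012,35,1.32,2.68,0,-0.012,35,1.32,2.68,0,-0.012,35,1.32,2.68,0,-0.012]'

```text
clock: 1.1
position: [0.3308, -0.2703, 0.231]
ee_rot: [-0.0, 0.993, 0.116, -0.0]
contact_force: [0.5, -1.2, 0.0]
width: 0.0297
```

>>> carry_out --moves '[35,1.32,2.68,0,-0.012,35,1.32,2.68,0,-0.012,35,1.32,2.68,0,-0.012,35,1.32,2.68,0,-0.012,35,1.32,2.68,0,-0.012,35,1.32,2.68,0,-0.012,35,1.32,2.68,0,-0.012,35,1.32,2.68,0,-0.012,35,1.32,2.68,0,-0.012,35,1.32,2.68,0,-0.012]'

```text
clock: 2.1
position: [0.4628, -0.0024, 0.231]
ee_rot: [0.0, 0.998, 0.056, -0.0]
contact_force: [0.2, 0.6, 0.1]
width: 0.0301
```

>>> carry_out --moves '[35,0,0,-2,0,35,0,0,-2,0,35,0,0,-2,0,35,0,0,-2,0,35,0,0,-2,0,35,0,0,-2,0,35,0,0,0,0,35,0,0,0,0,35,0,0,0,0,35,0,0,0,0]'

```text
clock: 3.1
position: [0.4635, -0.0038, 0.1124]
ee_rot: [0.0, 0.998, 0.056, 0.001]
contact_force: [-0.2, 0.6, -0.6]
width: 0.0299
```

Run:
```python
from h import *
snap("scene","s2.png"); s=manip.get_state(); print(s["clock"],s["position"],s["ee_rot"],s["width"],s["contact_force"])
im=cv2.imread("pics/s2.png"); cv2.imwrite("pics/s2c.png",cv2.resize(im[130:310,230:430],(660,594),interpolation=2))
```

```text
3.15 [ 0.46337554 -0.00371171  0.11226876] [2.55599904e-04 9.98408446e-01 5.63875622e-02 9.76291605e-04] 0.029947536390377505 [0.49905534 0.36734024 0.46561269]
```

View pics/s2c.png

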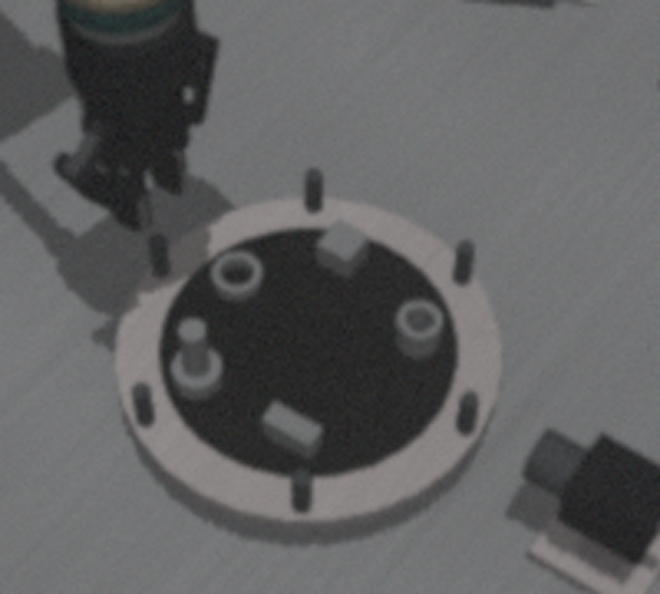

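The fingertips, at crop (135,225) and (175,190), straddle the line above the peg, whose top is at (158,238). I'll go down slowly.

>>> carry_out --moves '[35,0,0,-0.75,0,35,0,0,-0.75,0,35,0,0,-0.75,0,35,0,0,-0.75,0,35,0,0,-0.75,0,35,0,0,-0.75,0,35,0,0,-0.75,0,35,0,0,-0.75,0,35,0,0,0,0,35,0,0,0,0]'

```text
clock: 4.15
position: [0.4626, -0.0036, 0.0512]
ee_rot: [0.0, 0.998, 0.056, -0.0]
contact_force: [0.4, 0.8, -0.5]
width: 0.03
```

Run:
```python
import numpy as np
a=np.radians(-173.3); p=.115*np.array([np.cos(a),np.sin(a)])*100; acc=p.copy(); out=[]
d=[.03,.04]+[.05]*42
for i,t in enumerate(d):
    a+=t; n=11.5*np.array([np.cos(a),np.sin(a)]); s=np.round(n-acc,2); acc=acc+s; out+=[35,*s,0,t]
    if i%10==9 or i==len(d)-1: print(round(np.degrees(a),1),str([float(x) for x in out])); out=[]
```

```text
-146.4 [35.0, 0.05, -0.34, 0.0, 0.03, 35.0, 0.07, -0.46, 0.0, 0.04, 35.0, 0.12, -0.56, 0.0, 0.05, 35.0, 0.15, -0.55, 0.0, 0.05, 35.0, 0.18, -0.55, 0.0, 0.05, 35.0, 0.2, -0.54, 0.0, 0.05, 35.0, 0.23, -0.52, 0.0, 0.05, 35.0, 0.26, -0.52, 0.0, 0.05, 35.0, 0.28, -0.5, 0.0, 0.05, 35.0, 0.31, -0.49, 0.0, 0.05]
-117.7 [35.0, 0.33, -0.47, 0.0, 0.05, 35.0, 0.35, -0.45, 0.0, 0.05, 35.0, 0.38, -0.44, 0.0, 0.05, 35.0, 0.39, -0.41, 0.0, 0.05, 35.0, 0.42, -0.4, 0.0, 0.05, 35.0, 0.44, -0.37, 0.0, 0.05, 35.0, 0.45, -0.35, 0.0, 0.05, 35.0, 0.47, -0.33, 0.0, 0.05, 35.0, 0.49, -0.31, 0.0, 0.05, 35.0, 0.5, -0.28, 0.0, 0.05]
-89.1 [35.0, 0.52, -0.25, 0.0, 0.05, 35.0, 0.52, -0.23, 0.0, 0.05, 35.0, 0.54, -0.2, 0.0, 0.05, 35.0, 0.55, -0.18, 0.0, 0.05, 35.0, 0.56, -0.15, 0.0, 0.05, 35.0, 0.56, -0.11, 0.0, 0.05, 35.0, 0.57, -0.1, 0.0, 0.05, 35.0, 0.57, -0.06, 0.0, 0.05, 35.0, 0.57, -0.03, 0.0, 0.05, 35.0, 0.58, -0.01, 0.0, 0.05]
-60.4 [35.0, 0.57, 0.03, 0.0, 0.05, 35.0, 0.57, 0.05, 0.0, 0.05, 35.0, 0.57, 0.08, 0.0, 0.05, 35.0, 0.57, 0.11, 0.0, 0.05, 35.0, 0.56, 0.14, 0.0, 0.05, 35.0, 0.55, 0.16, 0.0, 0.05, 35.0, 0.54, 0.19, 0.0, 0.05, 35.0, 0.53, 0.22, 0.0, 0.05, 35.0, 0.52, 0.25, 0.0, 0.05, 35.0, 0.51, 0.27, 0.0, 0.05]
-49.0 [35.0, 0.49, 0.3, 0.0, 0.05, 35.0, 0.48, 0.32, 0.0, 0.05, 35.0, 0.46, 0.34, 0.0, 0.05, 35.0, 0.44, 0.37, 0.0, 0.05]
```

>>> carry_out --moves '[35.0,0.05,-0.34,0.0,0.03,35.0,0.07,-0.46,0.0,0.04,35.0,0.12,-0.56,0.0,0.05,35.0,0.15,-0.55,0.0,0.05,35.0,0.18,-0.55,0.0,0.05,35.0,0.2,-0.54,0.0,0.05,35.0,0.23,-0.52,0.0,0.05,35.0,0.26,-0.52,0.0,0.05,35.0,0.28,-0.5,0.0,0.05,35.0,0.31,-0.49,0.0,0.05]'

```text
clock: 5.15
position: [0.4815, -0.0538, 0.0517]
ee_rot: [-0.0, 0.958, 0.288, 0.0]
contact_force: [0.4, 2.7, 0.4]
width: 0.0299
```

Run:
```python
from h import *
snap("scene","s3.png"); s=manip.get_state(); print(s["clock"],s["position"],s["ee_rot"],s["width"],s["contact_force"])
im=cv2.imread("pics/s3.png"); cv2.imwrite("pics/s3c.png",cv2.resize(im[130:310,230:430],(660,594),interpolation=2))
```

```text
5.2 [ 0.48245512 -0.05473084  0.05185827] [6.39571185e-04 9.57410231e-01 2.88729014e-01 8.93027592e-04] 0.02965754475210286 [ 0.38346216 -0.48453756 -0.10370835]
```

View pics/s3c.png

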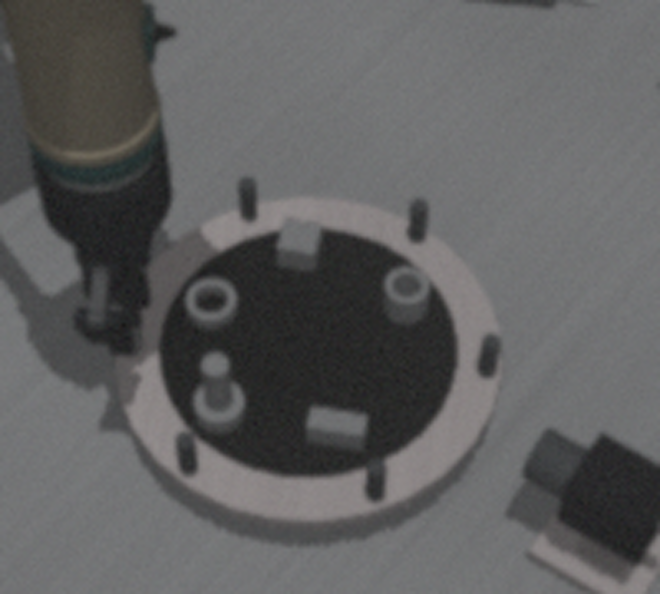

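The table is turning CCW at about 3 N, and the shaft, now at crop (218,400), is still standing. I'll continue the arc.

>>> carry_out --moves '[35.0,0.33,-0.47,0.0,0.05,35.0,0.35,-0.45,0.0,0.05,35.0,0.38,-0.44,0.0,0.05,35.0,0.39,-0.41,0.0,0.05,35.0,0.42,-0.4,0.0,0.05,35.0,0.44,-0.37,0.0,0.05,35.0,0.45,-0.35,0.0,0.05,35.0,0.47,-0.33,0.0,0.05,35.0,0.49,-0.31,0.0,0.05,35.0,0.5,-0.28,0.0,0.05]'

```text
clock: 6.2
position: [0.5232, -0.0917, 0.0516]
ee_rot: [-0.0, 0.857, 0.516, -0.0]
contact_force: [0.4, 0.6, 0.8]
width: 0.0299
```

>>> carry_out --moves '[35.0,0.52,-0.25,0.0,0.05,35.0,0.52,-0.23,0.0,0.05,35.0,0.54,-0.2,0.0,0.05,35.0,0.55,-0.18,0.0,0.05,35.0,0.56,-0.15,0.0,0.05,35.0,0.56,-0.11,0.0,0.05,35.0,0.57,-0.1,0.0,0.05,35.0,0.57,-0.06,0.0,0.05,35.0,0.57,-0.03,0.0,0.05,35.0,0.58,-0.01,0.0,0.05]'

```text
clock: 7.2
position: [0.5784, -0.1049, 0.0515]
ee_rot: [-0.0, 0.702, 0.712, -0.0]
contact_force: [-1.4, 0.1, 1.4]
width: 0.0297
```

>>> carry_out --moves '[35.0,0.57,0.03,0.0,0.05,35.0,0.57,0.05,0.0,0.05,35.0,0.57,0.08,0.0,0.05,35.0,0.57,0.11,0.0,0.05,35.0,0.56,0.14,0.0,0.05,35.0,0.55,0.16,0.0,0.05,35.0,0.54,0.19,0.0,0.05,35.0,0.53,0.22,0.0,0.05,35.0,0.52,0.25,0.0,0.05,35,0,0,0,0]'

```text
clock: 8.2
position: [0.6293, -0.0927, 0.0516]
ee_rot: [0.001, 0.527, 0.85, 0.0]
contact_force: [0.7, -0.3, -0.1]
width: 0.0301
```

Run:
```python
from meas import *
im=snap("top","t4.png"); shaft(im); print(manip.get_state()["position"],b(manip.get_state()["position"]))
K,d,R,t=cam("top")
# camera axis from body edge midpoints
print([b(ray("top",[p],z)[0]) for p,z in (([305.9,160],.092),([306.2,171],.092),([306.9,183],.078))])
cv2.imwrite("pics/t4c.png",cv2.resize(im[145:305,245:405,::-1],(590,590),interpolation=2))
```

```text
part [318.4 223.4] 114 [ 74.9 -14.4] [ 74.6 -14.6]
part [328.6 244. ] 400 [ 49.9 -67.8] [ 49.3 -63.8]
part [291.2 232.1] 85 [71.  47.2] [71.6 47.3]
part [295.9 273.7] 71 [ 70.6 148.1] [ 70.4 148.1]
part [322.5 277.1] 262 [  74.6 -154.9] [  73.3 -156.6]
[ 0.62891217 -0.09279382  0.05153353] [116.1 -63.5]
[array([232.3,   4.1]), array([203.5,   4.3]), array([175.2,   4.3])]
```

View pics/t4c.png

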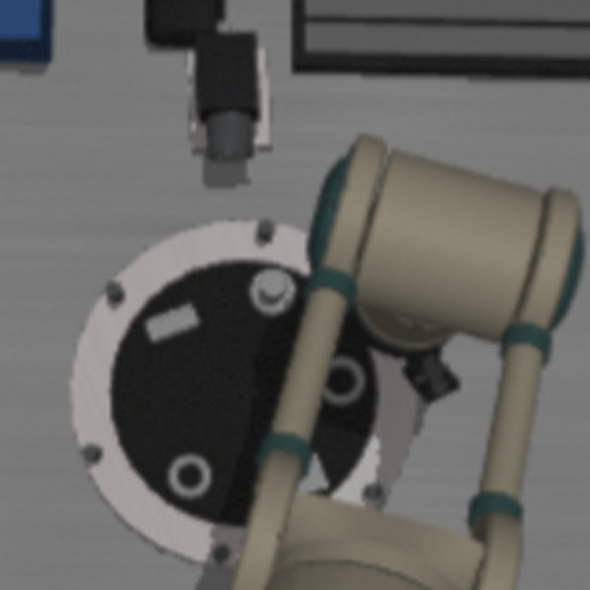

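The shaft is at about -14.5° and the lens at about 4.2°, so about 18.7° (0.326 rad) is left.

>>> carry_out --moves '[35,0.41,0.215,0,0.04,35,0.4,0.23,0,0.04,35,0.39,0.25,0,0.04,35,0.38,0.26,0,0.04,35,0.37,0.28,0,0.04,35,0.36,0.29,0,0.04,35,0.34,0.305,0,0.04,35,0.25,0.24,0,0.03,35,0,0,0,0,35,0,0,0,0]'

```text
clock: 9.25
position: [0.6577, -0.0722, 0.0514]
ee_rot: [0.0, 0.389, 0.921, 0.0]
contact_force: [-0.5, 0.0, -0.2]
width: 0.0302
```

```bash
cat > fin.py <<'E'
from meas import *
def fin(f):
    im=snap("top",f); shaft(im); print("tool",b(manip.get_state()["position"]))
    g=cv2.cvtColor(im,cv2.COLOR_RGB2GRAY); yy,xx=np.mgrid[195:305,255:365]; W=ray("top",np.c_[xx.ravel(),yy.ravel()],.06)[:,:2]-C
    r=np.hypot(*W.T); mk=((r>.103)&(r<.126)&(g[yy,xx].ravel()<110)).reshape(yy.shape).astype(np.uint8)
    n,l,st,c=cv2.connectedComponentsWithStats(mk)
    for i in range(1,n):
        if 15<st[i,4]<45: print("peg",st[i,4],b(ray("top",[c[i]+[255,195]],.062)[0]))
    cv2.imwrite("pics/c"+f,cv2.resize(im[145:305,245:405,::-1],(590,590),interpolation=2))
E
python3 -c "
from fin import *
fin('t5.png')"
```

```text
part [315.6 230.6] 406 [ 54.7 -12.3] [49.5 -9.9]
part [286.5 238.7] 88 [71.  64.3] [69.7 64.4]
part [317.5 272.4] 855 [  58.5 -161.5] [  62.4 -158.6]
tool [115.9 -46. ]
peg 30 [115.5  10.7]
peg 30 [115.5  70.7]
peg 23 [ 115.1 -110. ]
peg 30 [117.9 131.1]
```

View pics/ct5.png

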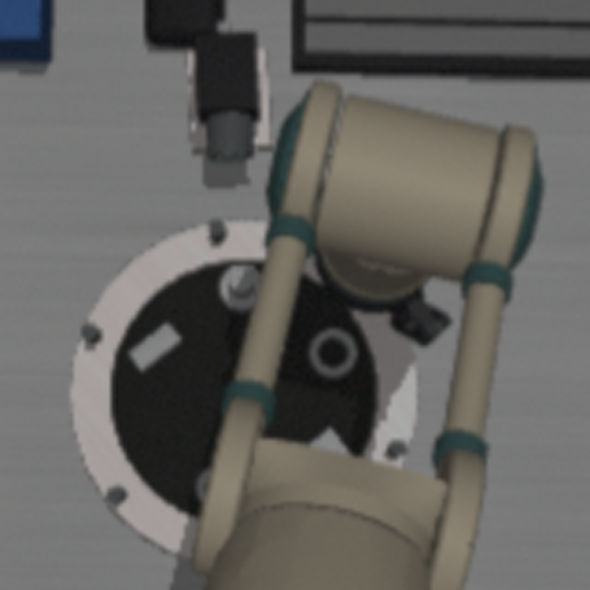

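>>> carry_out --moves '[35,0.15,0.14,0,0.02,35,0.13,0.13,0,0.018,35,0,0,0,0,35,-0.25,-0.24,0,-0.01,35,-0.25,-0.24,0,-0.01,35,0,0,0,0,35,0,0,1.5,0,35,0,0,1.5,0,35,0,0,3,0,35,0,0,3,0]'

```text
clock: 10.3
position: [0.6549, -0.0743, 0.1417]
ee_rot: [-0.001, 0.381, 0.925, -0.0]
contact_force: [0.8, -0.1, -0.5]
width: 0.0299
```

>>> carry_out --moves '[35,0,0,4,0,35,0,-2,2,0,35,-2,-3,0,0,35,-3,-4,0,0,35,-3,-4,0,0,35,-3,-4,0,0,35,-3,-4,0,0,35,-3,-4,0,0,35,-3,-4,0,0,35,0,0,0,0]'

```text
clock: 11.3
position: [0.4516, -0.3695, 0.2015]
ee_rot: [-0.0, 0.384, 0.923, -0.002]
contact_force: [-0.1, 1.0, 0.3]
width: 0.0298
```

Run:
```python
from fin import *
fin('t6.png'); im=snap("scene","s6.png")
z=cv2.imread("pics/ct6.png"); a=cv2.resize(z,(400,400)); s=cv2.resize(cv2.imread("pics/s6.png")[150:310,250:450],(500,400),interpolation=2)[:,:400]
cv2.imwrite("pics/z6.png",np.hstack([a,s]))
```

```text
part [309.5 222.3] 114 [75.2  3.6] [74.9  3.9]
part [286.1 239.4] 87 [71.1 66. ] [69.2 66.5]
part [334.6 239.2] 74 [ 69.2 -62.7] [ 69.6 -62.9]
part [333.8 266.9] 105 [  72.9 -123.8] [  73.1 -123.6]
part [304.1 277. ] 73 [ 70.  166.9] [ 70.3 167. ]
tool [ 397.7 -108.1]
peg 33 [114.9  12.7]
peg 28 [114.  -47.9]
peg 28 [116.1  72.4]
peg 24 [ 114.6 -108.4]
peg 28 [117.3 132.8]
peg 28 [ 118.  -168.7]
```

View pics/z6.png

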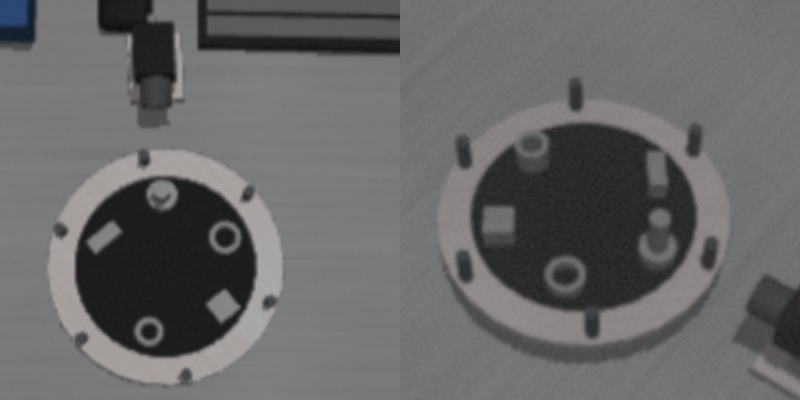

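```bash
python3 -c "
from rig import manip
s=manip.get_state();print(s['clock'],abs(s['qd']).max());print(manip.sign_off())"
```

```text
11.4 0.04608617693460566
the job is handed in; nothing more can be done
None
```

The shaft now stands in front of the lens to within about 1°, and the job is handed in at 11.4 s on the robot's clock. I put the open fingertips either side of one rim peg and pushed the turntable about 125° counter-clockwise. The wrist readings I took stayed below about 3 N. I then backed off, lifted clear and moved the arm aside.

**Last pictures:** The shaft is at a bearing of about 3.4 to 3.9° and the lens at about 4.2°, so it is off by 0.3 to 1°, or about 1 mm. All five parts are standing on the mat and the camera looks untouched. I never pictured the caliper, micrometer, plug gauge and bottle again after the first pictures, but the arm's path stayed clear of them.

**Disagreement:** The peg radii in the last picture ranged from 114 to 118 mm, so my turntable centre may be about 2 mm off. Allowing for that, the shaft is about 1° short of the lens bearing, which I judged good enough and left uncorrected.

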